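# Gauge the kiln props with a push stick and pack them under their covers

### The job

Check the kiln props in the go-gauge: first lay all of them (two or three) end to end in its open inlet, then hold the wooden push stick by its handle and feed the whole row through under the clear cover until every prop lies in the outlet, fully clear of the cover. Put the stick back on its rubber mat, lay the heavy props flat on the floor of the plywood box, and then set the two light printed covers on top of them side by side, level and handle up, below the box's rim. Leave the clay vase where it stands.

Things in the scene. Friction and masses are not known exactly. Their poses are not given: they have to be found in the camera images.
- gauge: Aluminium go-gauge fixed to the table: straight channel, floor 6 mm above the table, 35 mm wide; side walls 6 mm thick, tops 16 mm above the table. Origin: underside, below the tunnel's middle; x = feed direction, z up. Open inlet x = -205 (open end) to -35 mm; tunnel -35 to +35 mm under a clear cover (34 mm headroom, top 46 mm above the table); open outlet +35 mm to a low end stop at +204 mm.
- prop_a_mid (a point): Buff ceramic kiln prop A: a square bar 45 mm long (its x axis), 30 x 30 mm in section, about 90 g, with a dark hole in each end; starts lying flat on the table. This point is its centre. One of the three props may be absent.
- prop_b_mid (a point): Buff ceramic kiln prop B: a square bar 45 mm long (its x axis), 30 x 30 mm in section, about 90 g, with a dark hole in each end; starts lying flat on the table. This point is its centre. One of the three props may be absent.
- prop_c_mid (a point): Buff ceramic kiln prop C: a square bar 45 mm long (its x axis), 30 x 30 mm in section, about 90 g, with a dark hole in each end; starts lying flat on the table. This point is its centre. One of the three props may be absent.
- stick_grip (a point): Wooden push stick with a steel sole, 160 g (its bar is the heavy part): bar 132 mm long, 28 mm wide, 18 mm thick, with an upright handle (40 mm along the bar, 20 mm across it, top 78 mm above the bar's underside) near its rear end. This point is in the handle, 55 mm above the underside; x points along the bar to the nose, z up. The bar reaches 112 mm ahead of this point (nose) and 20 mm behind it.
- stick_nose (a point): Front end of the push stick's bar, mid-width, 9 mm above its underside, 112 mm ahead of the handle's centre; same axes as stick_grip.
- mat: Black rubber mat, 190 mm (x) by 64 mm (y), 3 mm thick, fixed on the table; the push stick starts on it with its nose to +x, its handle's centre about 45 mm to -x of the mat's middle. Origin: centre of its underside.
- cover_a_grip (a point): Light printed cover A (40 g), grey: plate 92 mm (x) by 80 mm (y), 6 mm thick, with an upright rib as handle in its middle, 14 mm thick (x), 40 mm long (y), standing 24 mm above the plate. This point is the rib's centre, 18 mm above the plate's underside (z up).
- cover_b_grip (a point): Light printed cover B (40 g), grey: plate 92 mm (x) by 80 mm (y), 6 mm thick, with an upright rib as handle in its middle, 14 mm thick (x), 40 mm long (y), standing 24 mm above the plate. This point is the rib's centre, 18 mm above the plate's underside (z up).
- crate: Open plywood box fixed to the table, 124 mm (x) by 196 mm (y) outside, 70 mm high, walls and floor 6 mm thick (inside 112 x 184 mm). Origin: centre of its underside. Two covers fit on top of props side by side along y (92 mm side along the box's x), each carried by a prop below its middle.
- vase: Round clay vase, 100 mm tall, 77 mm wide, standing past the outlet end of the gauge; a bystander. Origin: centre of its foot.
Things that resemble listed ones, but are neither listed nor needed, are in the scene too. What is shaped like the part that bears cover_b_grip but purple or yellow is not meant. Leave any blue or orange look-alike of the part that bears stick_grip alone.

How it is judged:
On the way, in this order (a step that is already met when the one before it is completed fails the run):
1. all props lie in the inlet of the gauge (x of prop_a_mid in the frame of gauge between -0.205 and -0.035 m and y of prop_a_mid in the frame of gauge between -0.009 and 0.009 m and z of prop_a_mid in the frame of gauge between 0.012 and 0.027 m and x of prop_b_mid in the frame of gauge between -0.205 and -0.035 m and y of prop_b_mid in the frame of gauge between -0.009 and 0.009 m and z of prop_b_mid in the frame of gauge between 0.012 and 0.027 m and x of prop_c_mid in the frame of gauge between -0.205 and -0.035 m and y of prop_c_mid in the frame of gauge between -0.009 and 0.009 m and z of prop_c_mid in the frame of gauge between 0.012 and 0.027 m), for 0.2 s.
2. the stick's nose is inside the tunnel with every prop ahead of it in the channel, one of them still in the tunnel (x of stick_nose in the frame of gauge between -0.034 and 0.035 m and y of stick_nose in the frame of gauge between -0.012 and 0.012 m and z of stick_nose in the frame of gauge between 0.005 and 0.035 m and x of prop_a_mid in the frame of gauge between -0.03 and 0.21 m and y of prop_a_mid in the frame of gauge between -0.009 and 0.009 m and z of prop_a_mid in the frame of gauge between 0.012 and 0.027 m and x of each of prop_a_mid, prop_b_mid, prop_c_mid in the frame of stick_nose above 0.01 m and x of prop_b_mid in the frame of gauge between -0.03 and 0.21 m and y of prop_b_mid in the frame of gauge between -0.009 and 0.009 m and z of prop_b_mid in the frame of gauge between 0.012 and 0.027 m and x of prop_c_mid in the frame of gauge between -0.03 and 0.21 m and y of prop_c_mid in the frame of gauge between -0.009 and 0.009 m and z of prop_c_mid in the frame of gauge between 0.012 and 0.027 m and x of any of prop_a_mid, prop_b_mid, prop_c_mid in the frame of gauge below 0.05 m), for 0.05 s.
3. all props lie in the outlet, clear of the cover (x of prop_a_mid in the frame of gauge between 0.055 and 0.21 m and y of prop_a_mid in the frame of gauge between -0.009 and 0.009 m and z of prop_a_mid in the frame of gauge between 0.012 and 0.027 m and x of prop_b_mid in the frame of gauge between 0.055 and 0.21 m and y of prop_b_mid in the frame of gauge between -0.009 and 0.009 m and z of prop_b_mid in the frame of gauge between 0.012 and 0.027 m and x of prop_c_mid in the frame of gauge between 0.055 and 0.21 m and y of prop_c_mid in the frame of gauge between -0.009 and 0.009 m and z of prop_c_mid in the frame of gauge between 0.012 and 0.027 m), for 0.2 s.
4. all props lie on the floor of the box (x of prop_a_mid in the frame of crate between -0.056 and 0.056 m and y of prop_a_mid in the frame of crate between -0.092 and 0.092 m and z of prop_a_mid in the frame of crate between 0.012 and 0.0265 m and x of prop_b_mid in the frame of crate between -0.056 and 0.056 m and y of prop_b_mid in the frame of crate between -0.092 and 0.092 m and z of prop_b_mid in the frame of crate between 0.012 and 0.0265 m and x of prop_c_mid in the frame of crate between -0.056 and 0.056 m and y of prop_c_mid in the frame of crate between -0.092 and 0.092 m and z of prop_c_mid in the frame of crate between 0.012 and 0.0265 m), for 0.2 s.
At the end, for the whole second after the job is handed in: Every prop lies flat on the floor of the box; both covers lie inside the box on top of props, handle up, level within 7 degrees, within 5 mm of the height of the props; the stick lies handle up along its mat, at most 15 mm over its edge; the vase is within 30 mm of its place (all of step 4 and x of cover_a_grip in the frame of crate between -0.03 and 0.03 m and y of cover_a_grip in the frame of crate between -0.075 and 0.075 m and z of cover_a_grip in the frame of crate between 0.049 and 0.061 m and angle between each of cover_a_grip, cover_b_grip's own z axis and vertical below 0.12 rad and x of cover_b_grip in the frame of crate between -0.03 and 0.03 m and y of cover_b_grip in the frame of crate between -0.075 and 0.075 m and z of cover_b_grip in the frame of crate between 0.049 and 0.061 m and x of stick_grip in the frame of mat between -0.11 and 0.11 m and y of stick_grip in the frame of mat between -0.03 and 0.03 m and x of stick_nose in the frame of mat between -0.11 and 0.11 m and y of stick_nose in the frame of mat between -0.03 and 0.03 m and z of stick_grip in the frame of mat below 0.068 m and angle between stick_grip's own z axis and vertical below 0.15 rad); the robot touches nothing.
It fails at once if the clay vase is moved more than 30 mm or tipped (distance of vase from where it was at the start of the episode above 0.03 m or angle between vase's own z axis and vertical above 0.3 rad).
Of prop_a, prop_b, prop_c only 2 to 3 are there at a start; the rules pass over those that are not, and their reading is None.
At some moment in a run one of cover_a, cover_b may be knocked a few centimetres aside while the robot is not near it.
Once in a run the grip may slacken for a moment while it holds something.
It also fails if it takes over 210 s, if anything falls off the work surface, if the arm or the gripper's body presses on something with over 40 N, if the wrist force passes 120 N, or if a joint passes its speed limit or range.

### The arm

A 6-joint arm with a two-finger parallel gripper is mounted at the origin on the work surface. World frame = base frame: x ahead of the robot, y to its left, z up, the work surface at z = 0. Lengths are in m, angles in rad, forces in N, time in s.
With the tool pointing down it reaches from about 0.3 to 0.775 m from the base axis. Payload 14.6 kg.
Tool frame: the origin (TCP) lies midway between the tips of the shut fingers; the grasp point (between the pads) lies behind it (bot.pinch_z is the y of the grasp point in the tool frame, in m); y points along the fingers, x is the direction in which the jaws open and shut, and the axes are right-handed (so a half turn about y gives the same grasp; the last joint's range is limited). The gripper opens to 94 mm and grips with 3 to 60 N. Pads are 16 mm wide; open, the fingers measure 119 mm over their backs; the gripper's body (75 mm by 177 mm) begins 78 mm behind the grasp point.
Start: joints at [-1.381, 0.3, 1.521, -0, 1.321, -0.067], TCP at [0.14, -0.532, 0.205] pointing down, gripper open.
Joint ranges: [-3.03, 3.03], [-0.79, 2.21], [0.23, 2.52], [-1.04, 4.18], [0, 3.07], [-2.55, 2.55]. Speed limits (rad/s): [2.22, 2.22, 2.57, 3.14, 3.14, 3.14].

### API

Orientations are given as a unit quaternion [x, y, z, w].
In Python, from plant import bot, cams gives the robot as it stands.
- The arm moves only by the tool step_arm, never from a script. Its argument "steps" is a list of rows, each a list of 5 numbers: the opening, from -1 (shut) to 1 (fully open), then the shift along the world's x, y, z normalised to -1 to 1, where 1 is 0.3 m, then the turn about the world's z normalised to -1 to 1, where 1 is pi rad. A call has 1 to 20 rows; each row shifts and turns the commanded pose from where the row before left it; what a row does not reach is not made up. A row lasts 1/8 s, in which the tool goes at most 62.5 mm and 10.7 degrees, less where a joint would pass 70% of its speed; a pose out of reach is approached as far as the arm can. A call with a number of a shift or a turn outside -1 to 1 is refused whole. A call with a gripper value outside its range is refused whole. The fingers move at their own pace and stop on an object; "newtons" is the grip in N (left out, the last holds). Time passes only in rows, so rows that do not move let the fingers close. It gives the time, the measured TCP pose, the force and the opening at its end, in the units of the state.
- bot.get_state(): the state, without advancing time (a new reading comes with each control period).
- cams.get_image(name): name is "scene" or "top" or "wrist"; returns (picture, depth): 480x640x3 uint8, red, green, blue; 480x640 float32, m along the optical axis (not along the pixel's ray), 0 where there is no reading.
- cams.camera_info(name): a dict with "camera_matrix" (3x3 intrinsics, pixels), "rvec" (rotation vector, rad) and "tvec" (3), from world to camera coordinates, as OpenCV has them. Camera axes: x right, y down, z forward; pixel columns grow to the right and rows downward; lengths in m; the calibration is good to about 2 mm. A picture is of the moment at which its call begins: read the wrist's pose just before it. camera_info takes no time and is no camera call; for the wrist camera it gives the pose at the moment of the call.
- bot.finish_job(): hands the job in, once; it reports no verdict.
The state is a dict: "time_s": time; "qpos": joint angles; "joint_velocities": joint speeds; "tau": joint torques, N m; "ee_pos": TCP position; "eef_rot": TCP orientation; "force": force on the tool from outside, world axes, zero at the start; "torque": the same for the moment, N m; "width": opening from 0.0 (shut) to 1.0 (fully open).
Only numpy, scipy, OpenCV 4.12 (cv2) and the standard library are available. Lean on these libraries where they do the work, as an engineer would, in place of code of your own. Each camera call takes 0.05 s, during which the arm holds its last target. There are 200 camera calls.

## Working session

There is one attempt and no reset: what is moved stays moved. The work goes in short steps, Python scripts to look and compute and a tool call to move; the robot and the scene stay as the last step left them, time stands still between calls to the robot, and variables do not carry over. Pictures are saved under pics/ and viewed, about 12 in all and at most 16, crops included, and the job is handed in when it is done.

Besides the shell and the picture viewer there is one more tool, called after "Request:" as name(argument=value, ...) on one line, values as JSON. step_arm: Moves the arm, as the interface text tells. Scaled input: -1 to 1 covers 0.3 m each way for a shift and pi rad each way for a turn. Its arguments: {"type":"object","properties":{"steps":{"type":"array"},"newtons":{"type":"number"}},"required":["steps"]}

```bash
ls; mkdir -p pics; cat > h.py <<'E'
import numpy as np, cv2
from plant import bot, cams
def cam(n):
    i=cams.camera_info(n); R=cv2.Rodrigues(np.array(i["rvec"],float))[0]; t=np.array(i["tvec"],float).ravel()
    return np.array(i["camera_matrix"]),R,t
def snap(n,save=None):
    K,R,t=cam(n); im,d=cams.get_image(n)
    if save: cv2.imwrite("pics/"+save,im[:,:,::-1])
    v,u=np.mgrid[:480,:640]; P=np.stack([(u-K[0,2])/K[0,0]*d,(v-K[1,2])/K[1,1]*d,d],-1)
    W=(P-t)@R; W[d<=0]=np.nan
    return im,d,W
def px(n,p):
    K,R,t=cam(n); q=K@(R@np.array(p)+t); return q[:2]/q[2]
E
python3 - <<'E'
from h import *
print(bot.get_state(), bot.pinch_z)
for n in ["top","scene"]:
    im,d,W=snap(n,n+"0.png"); np.savez(n+"0.npz",im=im,W=W); K,R,t=cam(n); print(n,-R.T@t,K[0,0])
E
```

```text
pics
{'time_s': 0.0, 'qpos': array([-1.38058978e+00,  3.00446511e-01,  1.52159351e+00, -4.81306238e-05,
        1.32067661e+00, -6.65886904e-02]), 'joint_velocities': array([ 8.97706937e-05, -1.00965150e-03,  1.27723465e-03,  3.13124067e-04,
        1.05285989e-03, -3.17748645e-04]), 'tau': array([-1.39397522e-03, -5.31803656e+01, -3.52737594e+01,  7.07567786e-02,
        2.43562093e-02, -1.02509939e-04]), 'ee_pos': array([ 0.1396314 , -0.53170891,  0.20489456]), 'eef_rot': array([-0.55965847,  0.43216693, -0.43154948,  0.56015996]), 'force': array([ 0.23011724,  0.42666409, -0.08491922]), 'torque': array([-0.01163246,  0.04996677,  0.01300354]), 'width': 0.9969395026335974} -0.0188
top [ 0.41132251 -0.01586929  1.42337358] 613.4113176256965
scene [ 0.89067942 -0.46247086  0.83988853] 452.8669560283712
```

View pics/top0.png

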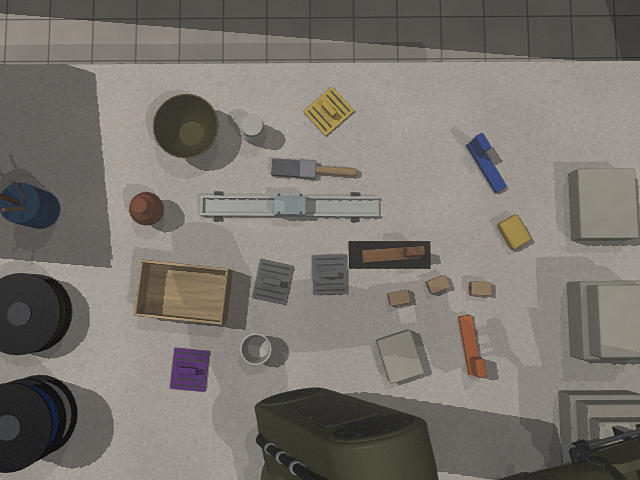

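View pics/scene0.png

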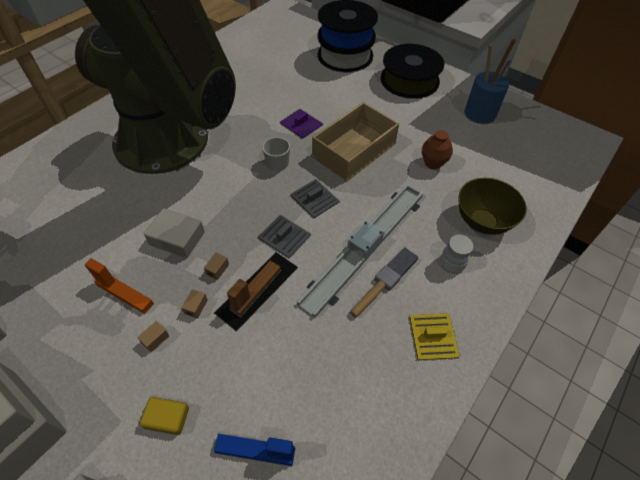

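The top view is x up and y left. Three props are at (400,298), (438,285) and (481,289), and the grey covers at (273,281) and (329,274). The box is at (183,292), the gauge at (290,205) feeding left towards the vase at (145,208), and the stick on its mat at (390,254) with its nose left.

```bash
cat >> h.py <<'E'
def blob(W,u0,u1,v0,v1,zlo,zhi,name=""):
    """min-area rectangle of points within a pixel window and height band -> centre, sides, yaw of long side"""
    w=W[v0:v1,u0:u1].reshape(-1,3); w=w[(w[:,2]>zlo)&(w[:,2]<zhi)]
    if len(w)<8: print(name,"few",len(w)); return
    c,s,a=cv2.minAreaRect((w[:,:2]*1000).astype(np.float32))
    if s[0]<s[1]: s=s[::-1]; a+=90
    print(name,"c",np.round(c,1),"s",np.round(s,1),"yaw",round((a+90)%180-90,1),"med",np.round(np.median(w,0)*1000,1),"z95",round(np.percentile(w[:,2],95)*1000,1),len(w))
    return np.array(c)/1000,a
E
python3 - <<'E'
from h import *
W=np.load("top0.npz")["W"]
print(np.nanmedian(W[230:260,480:500,2]))
for n,*a in [("pA",386,415,286,310,.024,.036),("pB",424,455,273,297,.024,.036),("pC",466,497,277,302,.024,.036),
 ("cov1plate",248,300,255,308,.004,.012),("cov1rib",248,300,255,308,.022,.036),("cov2plate",306,354,250,298,.004,.012),("cov2rib",306,354,250,298,.022,.036),
 ("mat",345,436,238,272,.0005,.006),("bar",345,436,238,272,.015,.026),("handle",345,436,238,272,.06,.09),
 ("crate rim",125,240,250,335,.06,.08),("crate floor",140,235,255,335,.003,.012),
 ("gwalls",195,385,188,222,.012,.022),("gcover",195,385,188,222,.04,.05),("vase",120,170,185,230,.02,.11)]:
    blob(W,*a,n)
E
python3 - <<'E'
import cv2
im=cv2.imread('pics/top0.png')[180:340,120:520]
cv2.imwrite('pics/c1.png',cv2.resize(im,None,fx=2,fy=2,interpolation=cv2.INTER_CUBIC))
E
```

```text
-0.00029310383249887926
pA c [ 411.7 -191.2] s [45.6 29.5] yaw -79.1 med [ 412.3 -191.3   29.8] z95 33.6 258
pB c [ 441.9 -281. ] s [46.4 29.9] yaw -70.6 med [ 441.2 -280.8   29.4] z95 33.6 263
pC c [ 432.6 -377.7] s [46.8 29.5] yaw 89.2 med [ 431.6 -376.7   29.3] z95 33.3 255
cov1plate c [451.1  94.5] s [119.8 117.9] yaw -0.3 med [448.4  95.8   6.8] z95 10.7 1064
cov1rib c [450.2  96. ] s [39.9 13.7] yaw 77.2 med [450.2  96.1  30. ] z95 34.4 108
cov2plate c [467.6 -34.9] s [108.9 108.4] yaw 89.7 med [468.2 -36.2   6.5] z95 10.5 1028
cov2rib c [465.5 -34.6] s [38.7 13.6] yaw -90.0 med [465.5 -35.6  29.4] z95 34.2 107
mat c [ 510.8 -175.9] s [209.9  77.1] yaw 89.6 med [ 504.4 -173.5    2.9] z95 5.5 1271
bar c [ 511.3 -176.4] s [130.6  28.3] yaw -86.5 med [ 508.7 -162.1   20.8] z95 24.5 496
handle c [ 514.  -222.5] s [40.2 20.2] yaw -86.4 med [ 512.8 -222.1   79.9] z95 85.0 182
crate rim c [427.2 293.6] s [198.4 124.2] yaw 83.6 med [423.4 298.5  69. ] z95 73.7 873
crate floor c [421.6 294.5] s [220.7 181.4] yaw 89.7 med [426.5 296.5   6.2] z95 10.6 3458
gwalls c [625.2  58.2] s [413.4  48.2] yaw 89.3 med [622.3 104.4  15.8] z95 20.2 848
gcover c [624.6  54.3] s [68.7 47.4] yaw 89.4 med [624.5  54.1  45.9] z95 49.3 572
vase c [614.9 378. ] s [74.9 72.4] yaw -34.4 med [610.6 370.2  77.3] z95 101.1 910
```

View pics/c1.png

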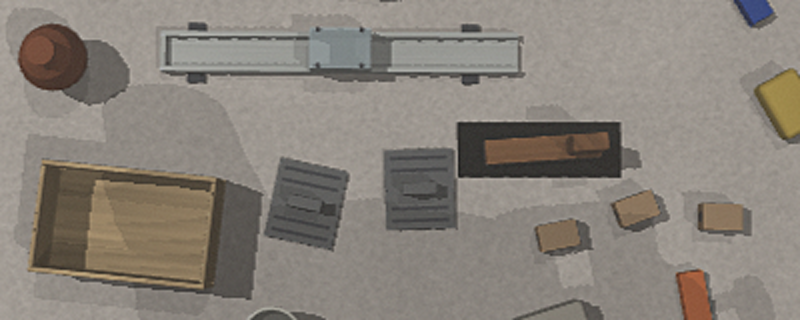

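The crop confirms the layout, with the box's long side turned about 6° from the world y axis. Next I'll refine the gauge axis and read the tool's jaw direction and the wrist camera's offset.

```bash
cat >> h.py <<'E'
from scipy.spatial.transform import Rotation as Ro
def jaw():
    s=bot.get_state(); R=Ro.from_quat(s["eef_rot"]).as_matrix(); j=R[:,0]; return s,R,np.degrees(np.arctan2(j[1],j[0]))
def st(): 
    s,R,a=jaw(); print("t",round(s["time_s"],2),"tcp",np.round(s["ee_pos"]*1000,1),"jaw",round(a,1),"down",np.round(R[:,1],3),"F",np.round(s["force"],1),"w",round(s["width"]*94,1),"q6",np.round(s["qpos"][[0,5]],2))
E
python3 - <<'E'
from h import *
st(); K,R,t=cam("wrist"); s,T,a=jaw(); print("cam in tool",T.T@(-R.T@t-s["ee_pos"]),"axis",T.T@R[2],K[0,0])
W=np.load("top0.npz")["W"]; w=W[185:225,195:385].reshape(-1,3)
g=w[(w[:,2]>.012)&(w[:,2]<.02)]
# walls: split each side and fit lines
for y0 in (-.14,.07):
  m=(g[:,1]>y0)&(g[:,1]<y0+.09); q=g[m]; c=np.median(q[:,0])
  print(y0, [round(np.median(q[k,0])*1000,2) for k in (q[:,0]<c-.01,q[:,0]>c+.01)], (c*1000).round(1))
  # floor
f=w[(w[:,2]>.002)&(w[:,2]<.009)&(abs(w[:,0]-.624)<.012)]; 
b=f[(f[:,1]>-.14)&(f[:,1]<.0)];print("floor in",np.median(b,0)); b=f[(f[:,1]>.1)&(f[:,1]<.25)];print(np.median(b,0))
print("y ext",np.percentile(g[:,1],[.3,99.7]))
E
```

```text
t 0.1 tcp [ 139.6 -531.7  204.9] jaw -75.3 down [-0.     0.001 -1.   ] F [-0.6  0.2  0.3] w 94.1 q6 [-1.38 -0.07]
cam in tool [-0.0010136  -0.17883551  0.08355156] axis [-1.96516430e-04  9.57829524e-01 -2.87337021e-01] 409.4740339651176
-0.14 [np.float64(601.95), np.float64(643.84)] 620.9
0.07 [np.float64(nan), np.float64(645.37)] 608.1
floor in [ 0.62378375 -0.07225223  0.00562633]
[0.62424373 0.17767854 0.00567739]
y ext [-0.14805006  0.26472819]
  return _methods._mean(a, axis=axis, dtype=dtype,
  ret = ret.dtype.type(ret / rcount)
```

Request:
step_arm(steps=[[1,0.09,0.113,-0.018,0.048],[1,0.09,0.113,-0.018,0.048],[1,0.09,0.113,-0.018,0.048],[1,0.09,0.113,-0.018,0.048],[1,0.09,0.113,-0.018,0.048],[1,0.09,0.113,-0.018,0.048],[1,0.09,0.113,-0.018,0.048],[1,0.09,0.113,-0.018,0.048],[1,0.09,0.113,-0.018,0.048],[1,0.097,0.118,-0.018,0.048],[1,0,0,0,0],[1,0,0,0,0]], newtons=25)

```text
time_s: 1.6
ee_pos: [0.4115, -0.1917, 0.1514]
eef_rot: [-0.704, -0.068, 0.068, 0.704]
force: [-0.5, -0.1, -0.1]
width: 1.001
```

```bash
python3 - <<'E'
from h import *
st(); im,d,W=snap("wrist","w1.png"); np.savez("w1.npz",im=im,W=W)
blob(W,0,640,0,480,.022,.045,"tops")
E
```

```text
t 1.6 tcp [ 411.5 -191.7  151.4] jaw 11.0 down [-0.  0. -1.] F [-0.5 -0.1 -0.1] w 94.1 q6 [-0.52 -0.71]
tops c [ 378.7 -218.3] s [375.5 297.9] yaw -82.1 med [ 308.4 -188.9   43.6] z95 44.9 18212
```

View pics/w1.png

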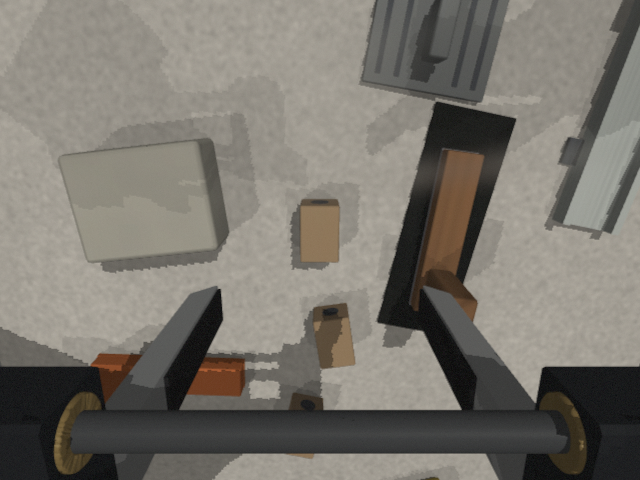

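Prop A is at (320,230), in line between the open fingers. B is at (333,335), C at (305,415), and the gauge inlet is at the upper right.

```bash
python3 - <<'E'
from h import *
W=np.load("w1.npz")["W"]
blob(W,290,350,190,275,.026,.038,"A"); blob(W,305,365,300,375,.026,.038,"B")
print(np.nanmedian(W[20:60,200:300],(0,1)))
g=W[20:230,560:640].reshape(-1,3); q=g[(g[:,2]>.013)&(g[:,2]<.02)]
for y in (-.14,-.12,-.1,-.08):
  k=q[abs(q[:,1]-y)<.01]; 
  if len(k): h,e=np.histogram(k[:,0],12); print(y,h,np.round(e*1000,1)); print(len(k))
E
```

```text
A c [ 409.5 -190. ] s [45.3 29.6] yaw -78.3 med [ 409.5 -189.    29.6] z95 30.8 2253
B c [ 439.6 -279.5] s [45.9 30. ] yaw -70.4 med [ 439.4 -278.1   29.5] z95 30.6 1785
[ 3.32883932e-01 -6.22945085e-02 -3.16064978e-04]
-0.14 [125  93   0   0   0   0   0   0   0   0  98  79] [596.1 600.2 604.2 608.3 612.3 616.4 620.4 624.5 628.5 632.5 636.6 640.6
 644.7]
395
-0.12 [162  97   0   0   0   0   0   0   0   1 150 103] [596.3 600.4 604.5 608.6 612.7 616.8 620.9 625.  629.1 633.2 637.3 641.4
 645.5]
513
-0.1 [150 117   0   0   0   0   0   0   0   0 101  55] [596.5 600.5 604.5 608.4 612.4 616.4 620.3 624.3 628.3 632.2 636.2 640.2
 644.1]
423
-0.08 [ 5 20 47 32 28 22 22 28 28 27 21  7] [596.3 597.  597.7 598.4 599.1 599.8 600.5 601.1 601.8 602.5 603.2 603.9
 604.6]
287
```

Request:
step_arm(steps=[[0.2,0,0,-0.16,0],[0.2,0,0,-0.16,0],[0.2,0,0,-0.1,0],[0.2,0,0,-0.04,0],[0.2,0,0,0,0]])

```text
time_s: 2.28
ee_pos: [0.4116, -0.192, 0.0136]
eef_rot: [-0.704, -0.068, 0.068, 0.704]
force: [-0.2, -0.4, 0.2]
width: 0.602
```

Request:
step_arm(steps=[[-1,0,0,0,0],[-1,0,0,0,0],[-1,0,0,0,0],[-1,0,0,0,0],[-1,0,0,0,0],[-1,0,0,0.04,0],[-1,0,0,0.1,0],[-1,0,0,0.15,0],[-1,0,0,0,0],[-1,0,0,0,0]], newtons=25)

```text
time_s: 3.52
ee_pos: [0.4115, -0.1913, 0.1002]
eef_rot: [-0.704, -0.068, 0.069, 0.704]
force: [0.3, -0.1, -0.9]
width: 0.316
```

```bash
python3 - <<'E'
from h import *
st(); im,d,W=snap("wrist","w2.png"); np.savez("w2.npz",im=im,W=W)
s=bot.get_state()["ee_pos"]; print(px("wrist",s+[0,0,.017]))
c=px("wrist",s+[0,0,.017]).astype(int); z=s[2]+.017
blob(W,c[0]-80,c[0]+80,max(c[1]-120,0),c[1]+120,z-.006,z+.006,"held")
E
```

```text
t 3.52 tcp [ 411.5 -191.3  100.2] jaw 11.1 down [-0.  0. -1.] F [ 0.3 -0.1 -0.9] w 29.7 q6 [-0.52 -0.71]
[321.05764236 323.19650449]
held c [ 410.4 -189.4] s [53.8 45.7] yaw 11.8 med [ 410.  -185.7  115.7] z95 117.9 7210
```

View pics/w2.png

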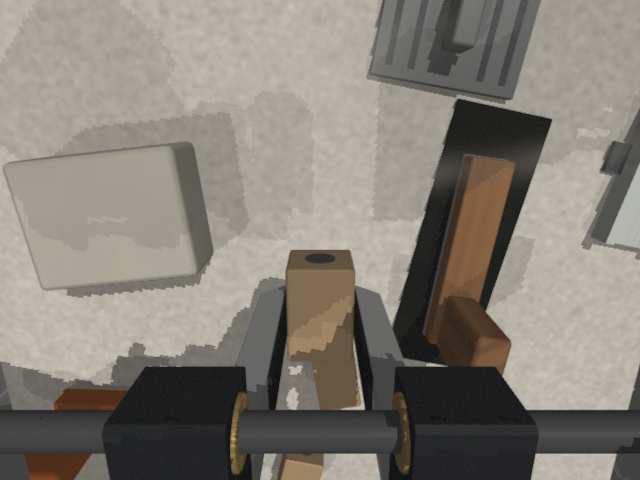

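Prop A is held squarely at (320,310), with width 29.7 mm. I'll go over the inlet and look down at the channel.

Request:
step_arm(steps=[[-1,0.08,0.07,0.05,-0.008],[-1,0.09,0.079,0,-0.008],[-1,0.09,0.079,0,-0.008],[-1,0.09,0.079,0,-0.008],[-1,0.09,0.079,0,-0.008],[-1,0.09,0.079,0,-0.008],[-1,0.09,0.079,0,-0.008],[-1,0.083,0.077,0,-0.009],[-1,0,0,0,0],[-1,0,0,0,0]])

```text
time_s: 4.82
ee_pos: [0.6219, -0.0054, 0.1142]
eef_rot: [-0.707, 0.004, -0.003, 0.707]
force: [-0.4, -0.0, -1.0]
width: 0.317
```

```bash
python3 - <<'E'
from h import *
st(); im,d,W=snap("wrist","w3.png"); np.savez("w3.npz",im=im,W=W)
q=W.reshape(-1,3); q=q[(q[:,2]>.012)&(q[:,2]<.02)&(abs(q[:,0]-.623)<.04)]
for y in np.arange(-.16,.3,.02):
  k=q[abs(q[:,1]-y)<.01,0]*1000
  L,R=k[k<615],k[k>630]
  if len(L)>20 and len(R)>20: print(round(y,2),len(k),"out",np.round(np.percentile(k,[1,99]),1),"in",np.round([np.percentile(L,98),np.percentile(R,2)],1),"mid",round((np.median(L)+np.median(R))/2,1))
blob(W,0,640,0,480,.041,.05,"cover")
E
```

```text
t 4.83 tcp [621.9  -5.4 114.2] jaw -0.6 down [-0.002  0.    -1.   ] F [-0.4 -0.  -1. ] w 29.8 q6 [-0.07 -0.06]
-0.14 208 out [597.6 643.8] in [603.1 638.3] mid 620.9
-0.12 353 out [597.6 644.5] in [603.5 638.8] mid 621.0
-0.1 193 out [598.2 644.2] in [603.8 638.8] mid 621.3
-0.0 468 out [599.  645.8] in [605. 640.] mid 622.5
0.02 108 out [599.5 645.5] in [605.1 640.1] mid 622.5
0.1 565 out [600.3 646.8] in [606.2 641.1] mid 623.6
0.12 700 out [600.4 647. ] in [606.2 641.3] mid 623.8
0.14 722 out [600.6 647.3] in [606.6 641.5] mid 624.0
cover c [697.2  77.8] s [218.3  80.2] yaw 16.1 med [625.9  62.9  45.7] z95 47.6 10626
```

View pics/w3.png

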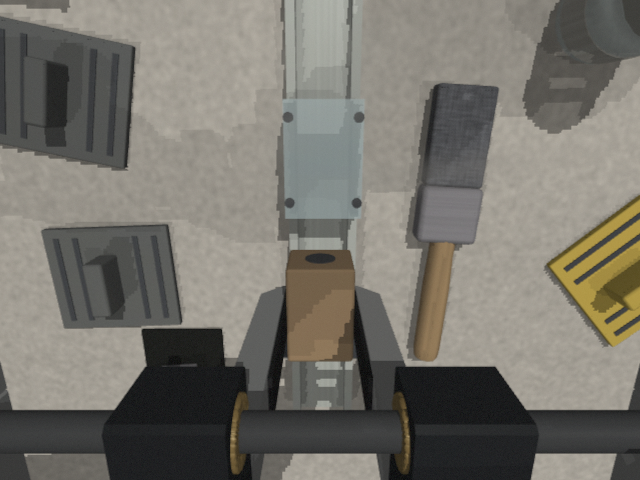

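The wrist view shows the channel centred under the held prop, with the cover at (322,160). The channel centre line is x ≈ 622.5 at y=0, with yaw 89.37°. I'll lower the prop in.

Request:
step_arm(steps=[[-1,0.002,0,-0.12,0],[-1,0,0,-0.1,0],[-1,0,0,-0.06,0],[-1,0,0,-0.02,0],[-1,0,0,-0.01,0],[-1,0,0,0,0],[-1,0,0,0,0]])

```text
time_s: 5.75
ee_pos: [0.6236, -0.0052, 0.0232]
eef_rot: [0.707, -0.003, 0.004, -0.707]
force: [-0.4, 1.1, -1.1]
width: 0.321
```

Request:
step_arm(steps=[[-1,0,0,-0.006,0],[-1,0,0,0,0],[-1,0,0,0,0]])

```text
time_s: 6.12
ee_pos: [0.6233, -0.0051, 0.0207]
eef_rot: [-0.707, 0.004, -0.004, 0.707]
force: [-0.1, 0.1, -0.9]
width: 0.315
```

```bash
python3 - <<'E'
from h import *
st(); im,d,W=snap("wrist","w4.png"); np.savez("w4.npz",im=im,W=W)
cv2.imwrite("pics/w4c.png",cv2.resize(im[150:450,180:460,::-1],None,fx=2,fy=2))
E
```

```text
t 6.12 tcp [623.3  -5.1  20.7] jaw -0.6 down [ 0.  0. -1.] F [-0.1  0.1 -0.9] w 29.6 q6 [-0.07 -0.06]
```

View pics/w4c.png

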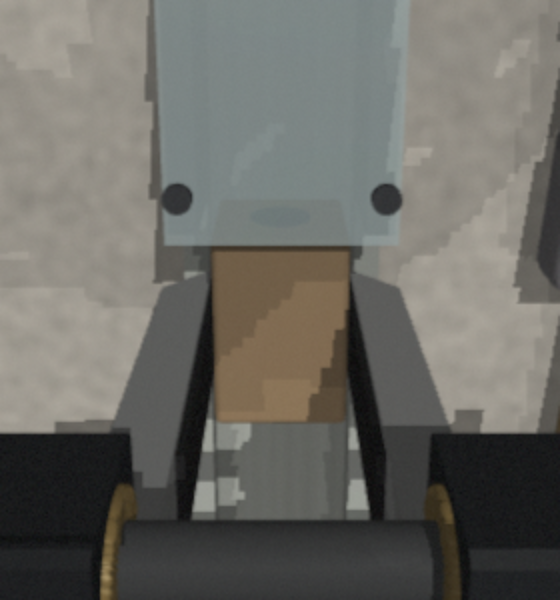

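A sits centred in the channel, its end at the cover's edge. I'll release it and go to prop B.

Request:
step_arm(steps=[[0.1,0,0,0,0],[0.1,0,0,0,0],[0.1,0,0,0,0],[0.1,0,0,0.06,0],[0.1,0,0,0.12,0],[0.1,0,0,0.12,0],[0.1,-0.08,-0.12,0,0.014],[0.1,-0.08,-0.12,0,0.014],[0.1,-0.08,-0.12,0,0.014],[0.1,-0.08,-0.12,0,0.014],[0.1,-0.08,-0.12,0,0.014],[0.1,-0.08,-0.12,0,0.014],[0.1,-0.08,-0.12,0,0.014],[0.1,-0.048,-0.077,0,0.014],[0.1,0,0,0,0],[0.1,0,0,0,0]])

```text
time_s: 8.18
ee_pos: [0.4414, -0.2798, 0.1113]
eef_rot: [0.697, 0.12, -0.12, -0.697]
force: [-0.1, 0.1, 0.1]
width: 0.549
```

```bash
python3 - <<'E'
from h import *
st(); im,d,W=snap("wrist","w5.png"); np.savez("w5.npz",im=im,W=W)
c=px("wrist",[.441,-.280,.03]); print(c); c=c.astype(int)
blob(W,c[0]-50,c[0]+50,c[1]-70,c[1]+50,.026,.038,"B")
E
```

```text
t 8.18 tcp [ 441.4 -279.8  111.3] jaw 19.5 down [ 0.001 -0.    -1.   ] F [-0.1  0.1  0.1] w 51.6 q6 [-0.64 -0.98]
[319.55321764 254.05313657]
B c [ 439.5 -279.8] s [45.2 29.9] yaw -69.6 med [ 439.5 -278.7   29.6] z95 30.6 2871
```

Request:
step_arm(steps=[[0.1,-0.003,-0.001,-0.15,0],[0.1,0,0,-0.1,0],[0.1,0,0,-0.056,0],[0.1,0,0,-0.02,0],[0.1,0,0,0,0],[-1,0,0,0,0],[-1,0,0,0,0],[-1,0,0,0,0],[-1,0,0,0,0],[-1,0,0,0.05,0],[-1,0,0,0.13,0],[-1,0,0,0.15,0],[-1,0,0,0,0],[-1,0,0,0,0]])

```text
time_s: 9.98
ee_pos: [0.4396, -0.2803, 0.1115]
eef_rot: [-0.697, -0.12, 0.12, 0.697]
force: [-0.1, 0.0, -0.6]
width: 0.315
```

Request:
step_arm(steps=[[-1,0.087,0.108,0,-0.016],[-1,0.087,0.108,0,-0.016],[-1,0.087,0.108,0,-0.016],[-1,0.087,0.108,0,-0.016],[-1,0.087,0.108,0,-0.016],[-1,0.087,0.108,0,-0.016],[-1,0.087,0.106,0,-0.016],[-1,0,0,0,0],[-1,0,0,-0.1,0],[-1,0,0,-0.1,0],[-1,0,0,-0.06,0],[-1,0,0,-0.02,0],[-1,0,0,0,0],[-1,0,0,0,0]])

```text
time_s: 11.72
ee_pos: [0.6232, -0.0545, 0.0289]
eef_rot: [0.707, -0.003, 0.004, -0.707]
force: [0.4, 0.4, -0.4]
width: 0.316
```

```bash
python3 - <<'E'
from h import *
st(); im,d,W=snap("wrist","w6.png"); np.savez("w6.npz",im=im,W=W)
q=W.reshape(-1,3); q=q[(q[:,2]>.030)&(q[:,2]<.040)&(abs(q[:,0]-.622)<.02)&(q[:,1]<.03)&(q[:,1]>-.1)]
for y in np.arange(-.09,.03,.01):
  k=q[abs(q[:,1]-y)<.005]*1000
  if len(k)>20: print(round(y,2),len(k),np.round(np.percentile(k[:,0],[2,98]),1),np.median(k[:,2]).round(1))
E
```

```text
t 11.72 tcp [623.2 -54.5  28.9] jaw -0.6 down [ 0.001 -0.    -1.   ] F [ 0.4  0.4 -0.4] w 29.7 q6 [-0.15 -0.14]
-0.05 27 [605.9 638.8] 36.6
-0.04 148 [602.2 641.8] 35.1
-0.03 571 [608.4 636.5] 35.3
-0.02 1468 [607.9 636.4] 35.6
-0.01 1556 [608.  636.7] 35.6
-0.0 1633 [608.1 636.6] 35.6
0.01 1724 [608.1 636.9] 35.6
0.02 787 [608.3 636.8] 35.4
```

Request:
step_arm(steps=[[-1,-0.001,0,-0.014,0],[-1,0,0,-0.012,0],[-1,0,0,0,0],[-1,0,0,0,0]])

```text
time_s: 12.28
ee_pos: [0.6224, -0.0543, 0.02]
eef_rot: [-0.707, 0.004, -0.004, 0.707]
force: [-0.3, 0.6, -1.1]
width: 0.316
```

Request:
step_arm(steps=[[0.1,0,0,0,0],[0.1,0,0,0,0],[0.1,0,0,0,0],[0.1,0,0,0.06,0],[0.1,0,0,0.12,0],[0.1,0,0,0.12,0],[0.1,-0.07,-0.12,0,0],[0.1,-0.07,-0.12,0,0],[0.1,-0.07,-0.12,0,0],[0.1,-0.07,-0.12,0,0],[0.1,-0.07,-0.12,0,0],[0.1,-0.07,-0.12,0,0],[0.1,-0.07,-0.12,0,0],[0.1,-0.07,-0.12,0,0],[0.1,-0.076,-0.116,0,0],[0.1,0,0,0,0],[0.1,0,0,0,0]])

```text
time_s: 14.4
ee_pos: [0.4319, -0.3769, 0.1108]
eef_rot: [0.707, -0.003, 0.004, -0.707]
force: [-0.5, 1.2, 0.1]
width: 0.551
```

```bash
python3 - <<'E'
from h import *
st(); im,d,W=snap("wrist","w7.png")
c=px("wrist",[.431,-.377,.03]); print(c); c=c.astype(int)
blob(W,c[0]-50,c[0]+50,c[1]-70,c[1]+50,.026,.038,"C")
E
```

```text
t 14.4 tcp [ 431.9 -376.9  110.8] jaw -0.6 down [ 0.001 -0.    -1.   ] F [-0.5  1.2  0.1] w 51.8 q6 [-0.78 -0.77]
[319.28300808 254.20692078]
C c [ 430.1 -376.4] s [45.1 29.9] yaw 88.6 med [ 429.9 -375.2   29.6] z95 30.7 2880
```

Request:
step_arm(steps=[[0.1,-0.002,0.0,-0.15,-0.003],[0.1,0,0,-0.1,0],[0.1,0,0,-0.055,0],[0.1,0,0,-0.02,0],[0.1,0,0,0,0],[-1,0,0,0,0],[-1,0,0,0,0],[-1,0,0,0,0],[-1,0,0,0,0],[-1,0,0,0.05,0],[-1,0,0,0.13,0],[-1,0,0,0.15,0],[-1,0,0,0,0],[-1,0,0,0,0]])

```text
time_s: 16.2
ee_pos: [0.4307, -0.3769, 0.1114]
eef_rot: [-0.707, 0.007, -0.007, 0.707]
force: [-0.5, 0.1, -0.7]
width: 0.319
```

Request:
step_arm(steps=[[-1,0.08,0.114,0.04,0.003],[-1,0.08,0.114,0,0],[-1,0.08,0.114,0,0],[-1,0.08,0.114,0,0],[-1,0.08,0.114,0,0],[-1,0.08,0.114,0,0],[-1,0.08,0.114,0,0],[-1,0.078,0.115,0,0],[-1,0,0,-0.04,0],[-1,0,0,-0.1,0],[-1,0,0,-0.1,0],[-1,0,0,-0.06,0],[-1,0,0,-0.02,0],[-1,0,0,0,0],[-1,0,0,0,0]])

```text
time_s: 18.08
ee_pos: [0.6229, -0.1034, 0.0286]
eef_rot: [0.707, -0.003, 0.004, -0.707]
force: [0.7, -0.2, -0.9]
width: 0.32
```

Request:
step_arm(steps=[[-1,-0.002,0,-0.014,0],[-1,0,0,-0.012,0],[-1,0,0,0,0],[-1,0,0,0,0]])

```text
time_s: 18.58
ee_pos: [0.6218, -0.1032, 0.0198]
eef_rot: [0.707, -0.004, 0.004, -0.707]
force: [-0.0, 0.2, -0.0]
width: 0.317
```

Request:
step_arm(steps=[[0.1,0,0,0,0],[0.1,0,0,0,0],[0.1,0,0,0,0],[0.1,0,0,0.06,0],[0.1,0,0,0.15,0],[0.1,0,0,0.15,0],[0.1,-0.09,-0.1,0,0.006],[0.1,-0.09,-0.1,0,0.006],[0.1,-0.09,-0.1,0,0.006],[0.1,-0.093,-0.095,0,0.006],[0.1,0,0,0,0],[0.1,0,0,0,0]])

```text
time_s: 20.08
ee_pos: [0.5134, -0.2216, 0.1287]
eef_rot: [0.707, 0.023, -0.022, -0.707]
force: [-0.2, 0.6, -0.7]
width: 0.545
```

```bash
python3 - <<'E'
from h import *
st(); im,d,W=snap("wrist","w8.png")
q=W.reshape(-1,3)
k=q[(q[:,2]>.075)&(q[:,2]<.088)&(abs(q[:,0]-.513)<.035)&(abs(q[:,1]+.222)<.05)]
c,s,a=cv2.minAreaRect((k[:,:2]*1000).astype(np.float32)); print("handle",c,s,a,len(k))
k=q[(q[:,2]>.018)&(q[:,2]<.024)&(abs(q[:,0]-.513)<.03)&(abs(q[:,1]+.17)<.09)]
c,s,a=cv2.minAreaRect((k[:,:2]*1000).astype(np.float32)); print("bar",c,s,a,len(k))
im,d,W=snap("top","t8.png"); np.savez("t8.npz",W=W,im=im)
for i,y in enumerate((-5,-54,-103)):
  c=px("top",[.622,y/1000,.036]); c=c.astype(int); blob(W,c[0]-10,c[0]+10,c[1]-16,c[1]+16,.03,.042,i)
E
```

```text
t 20.07 tcp [ 513.4 -221.6  128.7] jaw 3.7 down [ 0.001 -0.    -1.   ] F [-0.2  0.6 -0.7] w 51.3 q6 [-0.47 -0.54]
handle (511.822021484375, -220.76742553710938) (19.94337272644043, 39.6593132019043) 4.317043304443359 2128
bar (509.0982666015625, -175.4266357421875) (28.064781188964844, 130.8787841796875) 3.527681589126587 5916
0 c [624.3  -4.7] s [41.3 31. ] yaw 89.5 med [623.8  -4.8  35.5] z95 40.0 254
1 c [622.5 -53.9] s [39.2 28.8] yaw -89.7 med [622.5 -54.9  36.1] z95 40.2 223
2 c [ 621.9 -103. ] s [41.8 29. ] yaw 89.8 med [ 622.2 -103.1   35.6] z95 40.6 233
```

View pics/w8.png

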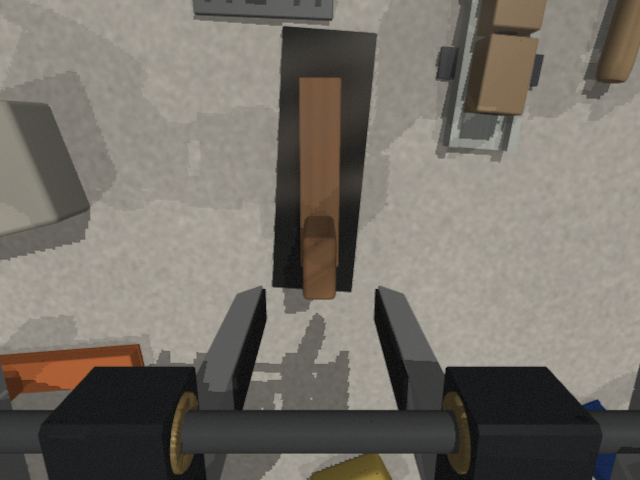

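The stick lies along the mat with its handle centred between the fingers at (320,257). All three props are in the inlet, with top-view centres y = -4.7, -53.9 and -103, and heights right. I'll grip the handle.

Request:
step_arm(steps=[[0.1,-0.001,0,-0.12,0],[0.1,0,0,-0.1,0],[0.1,0,0,-0.06,0],[0.1,0,0,-0.022,0],[0.1,0,0,0,0],[0.1,0,0,0,0],[-1,0,0,0,0],[-1,0,0,0,0],[-1,0,0,0,0],[-1,0,0,0,0],[-1,0,0,0,0],[-1,0,0,0.03,0],[-1,0,0,0.06,0],[-1,0,0,0.06,0],[-1,0,0,0,0],[-1,0,0,0,0]], newtons=55)

```text
time_s: 22.18
ee_pos: [0.5124, -0.2217, 0.082]
eef_rot: [-0.707, -0.023, 0.023, 0.707]
force: [-0.5, 0.3, -2.4]
width: 0.21
```

```bash
cat > stick.py <<'E'
from h import *
st(); im,d,W=snap("wrist"); s,R,a=jaw(); T=(W-s["ee_pos"])@R  # tool coords: x jaw, y down, z along bar
q=T.reshape(-1,3); q=q[(abs(q[:,0])<.03)&(q[:,2]>.025)&(q[:,2]<.13)&(q[:,1]>-.002)&(q[:,1]<.035)]
for z in np.arange(.03,.13,.01):
  k=q[abs(q[:,2]-z)<.005]*1000
  if len(k)>20: print(round(z*1000),len(k),"x",np.round(np.percentile(k[:,0],[2,98]),1),"down",np.round(np.median(k[:,1]),1))
print("nose",np.percentile(q[:,2],99.8)*1000)
E
python3 stick.py
```

```text
t 22.18 tcp [ 512.4 -221.7   82. ] jaw 3.7 down [-0.  0. -1.] F [-0.5  0.3 -2.4] w 19.7 q6 [-0.47 -0.54]
30 1084 x [-14.   12.4] down 16.3
40 1128 x [-13.8  12.7] down 16.3
50 1191 x [-14.1  12.6] down 16.3
60 1233 x [-13.9  12.7] down 16.2
70 1304 x [-14.1  12.7] down 16.3
80 1330 x [-14.   12.7] down 16.3
90 1406 x [-13.8  12.7] down 16.3
100 1495 x [-14.   12.8] down 16.3
110 1123 x [-13.8  12.7] down 16.3
nose 112.18036420891569
```

Request:
step_arm(steps=[[-1,0.05,-0.018,0.02,-0.006],[-1,0.08,-0.018,0,-0.006],[-1,0.08,-0.018,0,-0.006],[-1,0.08,-0.017,0,-0.006],[-1,0.071,0,0,0],[-1,0,0,-0.05,0],[-1,0,0,-0.05,0],[-1,0,0,0,0],[-1,0,0,0,0]])

```text
time_s: 23.35
ee_pos: [0.6207, -0.2432, 0.0584]
eef_rot: [0.707, -0.004, 0.004, -0.707]
force: [0.1, -0.7, -2.2]
width: 0.21
```

```bash
python3 stick.py; python3 - <<'E'
from h import *
im,d,W=snap("wrist","w9.png")
q=W.reshape(-1,3); q=q[(q[:,2]>.012)&(q[:,2]<.02)&(abs(q[:,0]-.623)<.04)]
for y in np.arange(-.15,.0,.02):
  k=q[abs(q[:,1]-y)<.01,0]*1000; L,R=k[k<610],k[k>630]
  if len(L)>20 and len(R)>20: print(round(y,2),"in",np.round([np.percentile(L,98),np.percentile(R,2)],1),"mid",round((np.median(L)+np.median(R))/2,1))
print("open end y",np.percentile(q[:,1],.5))
E
```

```text
t 23.35 tcp [ 620.7 -243.2   58.4] jaw -0.6 down [ 0. -0. -1.] F [ 0.1 -0.7 -2.2] w 19.7 q6 [-0.43 -0.42]
30 1083 x [-14.4  12. ] down 16.9
40 1131 x [-14.3  12.2] down 16.9
50 1184 x [-14.5  12.1] down 17.0
60 1245 x [-14.3  12.3] down 16.9
70 1296 x [-14.5  12.2] down 16.9
80 1344 x [-14.4  12.3] down 16.9
90 1401 x [-14.3  12.2] down 16.9
100 1498 x [-14.5  12.4] down 17.0
110 1121 x [-14.3  12.2] down 16.9
120 1418 x [-16.2  12.4] down 23.4
nose 129.77653158003463
-0.15 in [603.3 638.3] mid 620.7
-0.13 in [608.  632.5] mid 621.0
-0.11 in [603.7 638.7] mid 621.2
open end y -0.14845009114413535
```

View pics/w9.png

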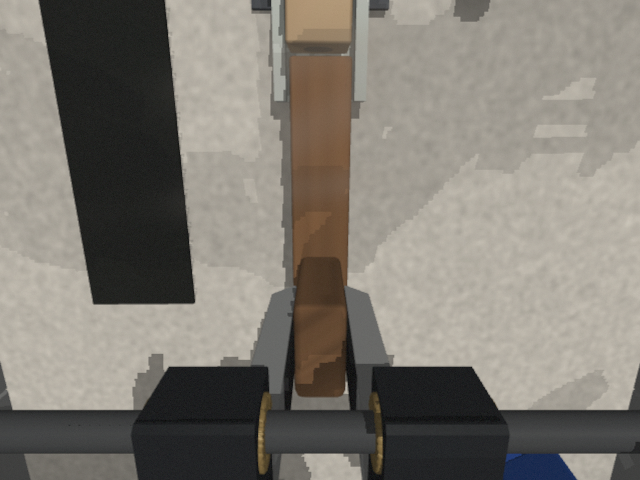

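The nose is over the channel's open end just behind prop C (gap at (320,48)), aligned to within 0.5 mm. I'll lower it and push.

Request:
step_arm(steps=[[-1,0,0,-0.03,0],[-1,0,0,-0.024,0],[-1,0,0,0,0],[-1,0,0,0,0]])

```text
time_s: 23.95
ee_pos: [0.6209, -0.2431, 0.042]
eef_rot: [-0.707, 0.004, -0.004, 0.707]
force: [0.3, -0.2, -1.4]
width: 0.211
```

Request:
step_arm(steps=[[-1,0,0.02,0,0],[-1,0,0.033,0,0],[-1,0.001,0.033,0,0],[-1,0,0.033,0,0],[-1,0,0.033,0,0],[-1,0.001,0.033,0,0],[-1,0,0.033,0,0],[-1,0,0.033,0,0],[-1,0.001,0.033,0,0],[-1,0,0.033,0,0]])

```text
time_s: 25.2
ee_pos: [0.6218, -0.1473, 0.0419]
eef_rot: [0.707, -0.004, 0.004, -0.707]
force: [-0.6, -3.1, 1.0]
width: 0.209
```

Request:
step_arm(steps=[[-1,0.001,0.033,0,0],[-1,0,0.033,0,0],[-1,0,0.033,0,0],[-1,0.001,0.033,0,0],[-1,0,0.033,0,0],[-1,0,0.033,0,0],[-1,0.001,0.033,0,0]])

```text
time_s: 26.08
ee_pos: [0.6227, -0.078, 0.0419]
eef_rot: [-0.707, 0.004, -0.004, 0.707]
force: [0.1, -4.0, 0.9]
width: 0.212
```

```bash
python3 stick.py|head -4; python3 - <<'E'
from h import *
im,d,W=snap("wrist","w10.png"); im,d,W=snap("top","t10.png"); 
w=W[185:225,195:385].reshape(-1,3); k=w[(w[:,2]>.029)&(w[:,2]<.041)&(abs(w[:,0]-.623)<.012)]
print(np.histogram(k[:,1],np.arange(-.2,.28,.01)))
E
```

```text
t 26.07 tcp [622.7 -78.   41.9] jaw -0.6 down [-0.  0. -1.] F [ 0.1 -4.   0.9] w 19.9 q6 [-0.18 -0.17]
30 1576 x [-23.5  21.5] down 17.0
40 1632 x [-23.7  21.6] down 17.0
50 1734 x [-23.5  21.7] down 16.9
(array([ 0,  0,  0,  0,  0,  0,  0,  0,  0,  0,  0,  0,  0,  0,  0,  0,  0,
        0,  1,  5,  8,  3,  3,  2,  1,  3,  2,  2,  1, 41, 52, 40, 42, 43,
       38, 44, 33,  0,  0,  0,  0,  0,  0,  0,  0,  0,  0]), array([-2.00000000e-01, -1.90000000e-01, -1.80000000e-01, -1.70000000e-01,
       -1.60000000e-01, -1.50000000e-01, -1.40000000e-01, -1.30000000e-01,
       -1.20000000e-01, -1.10000000e-01, -1.00000000e-01, -9.00000000e-02,
       -8.00000000e-02, -7.00000000e-02, -6.00000000e-02, -5.00000000e-02,
       -4.00000000e-02, -3.00000000e-02, -2.00000000e-02, -1.00000000e-02,
        1.66533454e-16,  1.00000000e-02,  2.00000000e-02,  3.00000000e-02,
        4.00000000e-02,  5.00000000e-02,  6.00000000e-02,  7.00000000e-02,
        8.00000000e-02,  9.00000000e-02,  1.00000000e-01,  1.10000000e-01,
        1.20000000e-01,  1.30000000e-01,  1.40000000e-01,  1.50000000e-01,
        1.60000000e-01,  1.70000000e-01,  1.80000000e-01,  1.90000000e-01,
        2.00000000e-01,  2.10000000e-01,  2.20000000e-01,  2.30000000e-01,
        2.40000000e-01,  2.50000000e-01,  2.60000000e-01,  2.70000000e-01]))
```

View pics/w10.png

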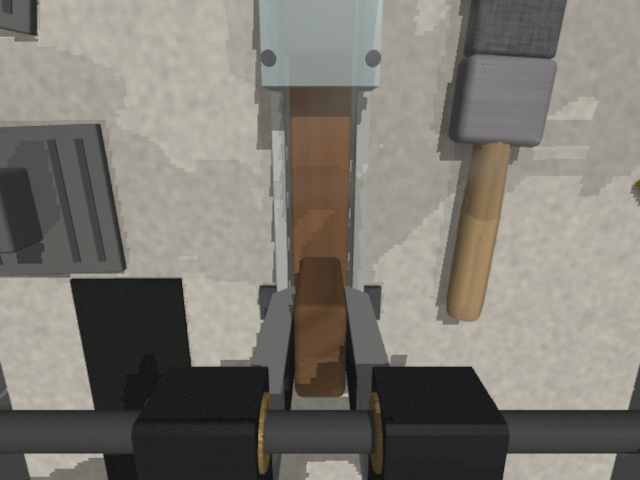

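The stick is straight in the channel with its nose under the cover, and the row's front is at y≈0.169, so it is moving as one. Now the rest of the push.

Request:
step_arm(steps=[[-1,0,0.033,0,0],[-1,0.001,0.033,0,0],[-1,0,0.033,0,0],[-1,0,0.033,0,0],[-1,0.001,0.033,0,0],[-1,0,0.033,0,0],[-1,0,0.03,0,0],[-1,0,0,0,0],[-1,0,0,0,0]])

```text
time_s: 27.35
ee_pos: [0.6233, -0.0103, 0.042]
eef_rot: [-0.707, 0.004, -0.004, 0.707]
force: [0.1, -0.1, -0.8]
width: 0.213
```

```bash
cat > row.py <<'E'
from h import *
st(); im,d,W=snap("top","t11.png"); np.savez("t11.npz",W=W,im=im)
w=W[185:225,195:385].reshape(-1,3); k=w[(w[:,2]>.029)&(w[:,2]<.04)&(abs(w[:,0]-.623)<.012)&(w[:,1]>.06)]
print(np.percentile(k[:,1],[1,99]),np.histogram(k[:,1],np.arange(.06,.28,.01))[0])
E
python3 row.py
```

```text
t 27.35 tcp [623.3 -10.3  42. ] jaw -0.6 down [ 0.  0. -1.] F [ 0.1 -0.1 -0.8] w 20.0 q6 [-0.08 -0.07]
[0.09629086 0.23489366] [ 0  1  2  4 39 40 40 41 38 43 41 36 41 43 40 42 37 25  0  0  0  0]
```

All props are in the outlet, with the row spanning y 0.100–0.236 and the cover ending near 0.090. I'll retract the stick straight back.

Request:
step_arm(steps=[[-1,0,-0.04,0,0],[-1,-0.001,-0.066,0,0],[-1,0,-0.066,0,0],[-1,-0.001,-0.066,0,0],[-1,-0.001,-0.066,0,0],[-1,0,-0.066,0,0],[-1,-0.001,-0.066,0,0],[-1,-0.001,-0.066,0,0],[-1,0,-0.066,0,0],[-1,-0.001,-0.066,0,0],[-1,-0.001,-0.066,0,0],[-1,0,-0.066,0,0],[-1,-0.001,-0.04,0,0],[-1,0,0,0.06,0],[-1,0,0,0.08,0],[-1,0,0,0,0]])

```text
time_s: 29.4
ee_pos: [0.6221, -0.2519, 0.087]
eef_rot: [0.708, -0.002, 0.005, -0.706]
force: [-0.3, -0.4, -1.3]
width: 0.21
```

Request:
step_arm(steps=[[-1,-0.07,0.025,0,0.006],[-1,-0.08,0.025,0,0.006],[-1,-0.08,0.025,0,0.006],[-1,-0.08,0.025,0,0.006],[-1,-0.056,0,0,0],[-1,0,0,-0.08,0],[-1,0,0,-0.05,0],[-1,0,0,-0.02,0],[-1,0,0,0,0],[-1,0,0,0,0]])

```text
time_s: 30.65
ee_pos: [0.5114, -0.2222, 0.0395]
eef_rot: [0.707, 0.023, -0.023, -0.707]
force: [-0.6, 0.5, -1.0]
width: 0.21
```

```bash
python3 stick.py; python3 row.py
```

```text
t 30.65 tcp [ 511.4 -222.2   39.5] jaw 3.7 down [ 0.001 -0.    -1.   ] F [-0.6  0.5 -1. ] w 19.7 q6 [-0.48 -0.54]
30 1084 x [-14.2  12.3] down 16.6
40 1130 x [-14.3  12.6] down 16.6
50 1176 x [-14.2  12.4] down 16.6
60 1254 x [-14.1  12.6] down 16.6
70 1270 x [-14.2  12.5] down 16.6
80 1377 x [-14.1  12.6] down 16.7
90 1404 x [-13.9  12.6] down 16.6
100 1497 x [-14.2  12.7] down 16.6
110 1125 x [-14.   12.6] down 16.7
nose 112.37894686929417
t 30.7 tcp [ 511.4 -222.2   39.5] jaw 3.7 down [ 0.001 -0.    -1.   ] F [-0.9 -0.1 -1.7] w 19.5 q6 [-0.48 -0.54]
[0.10263944 0.23469923] [ 0  1  1  0 39 38 39 44 39 40 40 36 45 38 38 39 40 28  0  0  0  0]
```

Request:
step_arm(steps=[[-1,0,0,-0.006,0],[-1,0,0,0,0],[0,0,0,0,0],[0,0,0,0,0],[0,0,0,0.02,0],[0,0,0,0.12,0],[0,0,0,0.12,0],[0,0.038,0.145,0,-0.002],[0,0.038,0.145,0,-0.002],[0,0.038,0.145,0,-0.002],[0,0.038,0.145,0,-0.002],[0,0.038,0.145,0,-0.002],[0,0.038,0.145,0,-0.002],[0,0.038,0.145,0,-0.003],[0,0.038,0.145,0,-0.003],[0,0.038,0.145,0,-0.003],[0,0.038,0.149,0,-0.003],[0,0,0,0,0],[0,0,0,0,0]], newtons=30)

```text
time_s: 33.12
ee_pos: [0.625, 0.2137, 0.1152]
eef_rot: [0.707, -0.004, 0.004, -0.707]
force: [0.7, -1.1, -0.1]
width: 0.499
```

```bash
cat > out.py <<'E'
from h import *
st(); im,d,W=snap("wrist","w_out.png"); q=W.reshape(-1,3)
k=q[(q[:,2]>.03)&(q[:,2]<.041)&(abs(q[:,0]-.624)<.022)&(q[:,1]>.097)&(q[:,1]<.26)]
for y in np.arange(.1,.26,.01):
  j=k[abs(k[:,1]-y)<.005]*1000
  if len(j)>20: print(round(y,2),len(j),np.round(np.percentile(j[:,0],[2,98]),1),end=";")
print("\ny",np.percentile(k[:,1],[.5,99.5]))
E
python3 out.py; python3 - <<'E'
from h import *
im,d,W=snap("top","t12.png"); 
for n,*a in [("cov1rib",240,310,245,315,.022,.036),("cov2rib",300,360,240,305,.022,.036),("bar",345,436,238,272,.015,.026),("handle",345,436,238,272,.06,.09)]: blob(W,*a,n)
E
```

```text
t 33.12 tcp [625.  213.7 115.2] jaw -0.6 down [-0. -0. -1.] F [ 0.7 -1.1 -0.1] w 46.9 q6 [0.27 0.28]
0.1 36 [610.1 636. ];0.11 466 [608.5 637.2];0.12 485 [608.  637.2];0.13 490 [608.8 637.2];0.14 516 [608.5 637.9];0.15 527 [608.7 637.8];0.16 543 [609.5 638.4];0.17 564 [609.3 638.4];0.18 569 [609.6 638.3];0.19 587 [609.8 638.3];0.2 609 [610.  638.8];0.21 627 [610.3 638.9];0.22 655 [610.4 638.8];0.23 678 [610.1 639.3];0.24 337 [610.8 638.8];
y [0.10511344 0.23875658]
cov1rib c [450.1  95.9] s [40.2 13.8] yaw 76.9 med [450.2  95.6  28.9] z95 33.6 105
cov2rib c [465.4 -34.6] s [38.7 13.8] yaw 89.6 med [465.4 -33.4  29.8] z95 34.2 107
bar c [ 509.1 -176.3] s [130.4  28.1] yaw -86.6 med [ 506.3 -161.6   20.8] z95 24.9 504
handle c [ 511.9 -222.6] s [40.3 20.1] yaw -88.0 med [ 512.2 -221.8   80.1] z95 84.7 181
```

Request:
step_arm(steps=[[0,0.001,0.001,-0.15,0],[0,0,0,-0.1,0],[0,0,0,-0.05,0],[0,0,0,-0.019,0],[0,0,0,0,0],[-1,0,0,0,0],[-1,0,0,0,0],[-1,0,0,0,0],[-1,0,0,0,0],[-1,0,0,0.06,0],[-1,0,0,0.12,0],[-1,0,0,0.14,0],[-1,-0.107,0.072,0,-0.005],[-1,-0.107,0.072,0,-0.005],[-1,-0.107,0.072,0,-0.005],[-1,-0.107,0.072,0,-0.005],[-1,-0.107,0.072,0,-0.006],[-1,-0.109,0.072,0,-0.006],[-1,0,0,0,0],[-1,0,0,0,0]], newtons=30)

```text
time_s: 35.72
ee_pos: [0.4328, 0.3439, 0.1161]
eef_rot: [-0.706, 0.039, -0.039, 0.706]
force: [1.0, -0.1, -0.0]
width: 0.316
```

```bash
python3 - <<'E'
from h import *
st(); im,d,W=snap("wrist","w13.png"); np.savez("w13.npz",W=W)
q=W.reshape(-1,3); k=q[(q[:,2]>.064)&(q[:,2]<.075)&(abs(q[:,0]-.426)<.085)&(q[:,1]<.42)&(q[:,1]>.15)]
ey=np.array([.1115,.9938]);ex=np.array([.9938,-.1115]); r=(k[:,:2]-[.4262,.2943]); a,b=r@ex*1000,r@ey*1000
for y in range(-100,101,20):
  m=abs(b-y)<10; L=a[m&(a<-40)];R=a[m&(a>40)]
  print(y,len(L),len(R),np.round([np.median(L) if len(L) else 0,np.median(R) if len(R) else 0],1))
m=abs(a)<40; B=b[m]; print(len(B), np.median(B[B>70]) if (B>70).any() else None, np.median(B[B<-70]) if (B<-70).any() else None)
E
```

```text
t 35.73 tcp [432.8 343.9 116.1] jaw -6.3 down [ 0.001  0.    -1.   ] F [ 1.  -0.1 -0. ] w 29.7 q6 [0.61 0.72]
-100 2 1 [-40.4  40.3]
-80 0 0 [0 0]
-60 0 0 [0 0]
-40 0 0 [0 0]
-20 70 59 [-59.2  56.5]
0 309 314 [-59.4  56.7]
20 340 325 [-59.6  56.7]
40 356 356 [-59.5  56.5]
60 386 379 [-59.7  56.5]
80 415 413 [-59.8  56.5]
100 517 467 [-52.7  50.8]
3050 96.01412530717273 -92.34581546359357
```

View pics/w13.png

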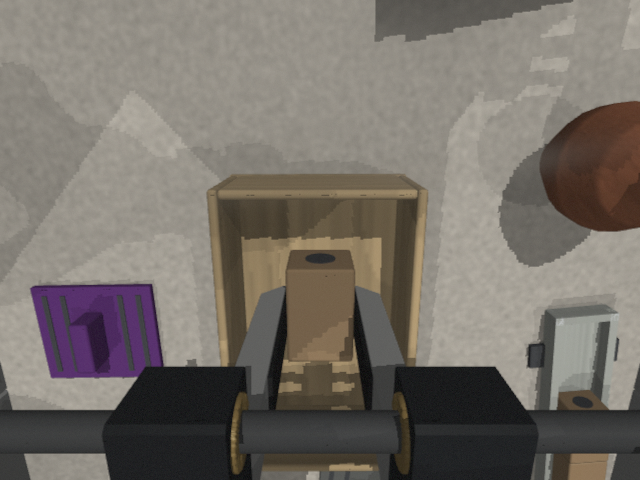

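The prop is above the far half of the box at (320,300), and the box edges match my estimate to about 1 mm. Lowering.

Request:
step_arm(steps=[[-1,-0.003,0,-0.12,0],[-1,0,0,-0.1,0],[-1,0,0,-0.06,0],[-1,0,0,-0.025,0],[-1,0,0,-0.013,0],[-1,0,0,0,0],[-1,0,0,0,0]])

```text
time_s: 36.65
ee_pos: [0.4315, 0.3443, 0.0207]
eef_rot: [-0.706, 0.039, -0.039, 0.706]
force: [-0.5, 0.4, -1.2]
width: 0.315
```

Request:
step_arm(steps=[[-0.1,0,0,0,0],[-0.1,0,0,0,0],[-0.1,0,0,0,0],[-0.1,0,0,0.06,0],[-0.1,0,0,0.13,0],[-0.1,0,0,0.13,0],[0,0.092,-0.083,0,0.005],[0,0.092,-0.083,0,0.005],[0,0.092,-0.083,0,0.005],[0,0.092,-0.083,0,0.005],[0,0.092,-0.083,0,0.004],[0,0.092,-0.083,0,0.004],[0,0.093,-0.086,0,0.004],[0,0,0,0,0],[0,0,0,0,0]])

```text
time_s: 38.52
ee_pos: [0.6244, 0.1692, 0.1168]
eef_rot: [-0.707, 0.004, -0.004, 0.707]
force: [0.0, 0.2, 0.1]
width: 0.5
```

```bash
python3 out.py
```

```text
t 38.52 tcp [624.4 169.2 116.8] jaw -0.6 down [ 0.  0. -1.] F [0.  0.2 0.1] w 47.0 q6 [0.21 0.22]
0.1 51 [608.8 636.7];0.11 534 [608.4 637.4];0.12 547 [608.4 637.3];0.13 562 [608.2 637.3];0.14 577 [608.4 637.2];0.15 591 [608.6 637.3];0.16 619 [609.1 637.8];0.17 628 [609.2 638.1];0.18 657 [609.4 638.3];0.19 644 [609.6 637.9];
y [0.10429183 0.19340961]
```

Request:
step_arm(steps=[[0,0.001,0,-0.15,0],[0,0,0,-0.1,0],[0,0,0,-0.054,0],[0,0,0,-0.02,0],[0,0,0,0,0],[-1,0,0,0,0],[-1,0,0,0,0],[-1,0,0,0,0],[-1,0,0,0,0],[-1,0,0,0.06,0],[-1,0,0,0.12,0],[-1,0,0,0.14,0],[-1,-0.11,0.07,0,-0.005],[-1,-0.11,0.07,0,-0.005],[-1,-0.11,0.07,0,-0.005],[-1,-0.11,0.07,0,-0.005],[-1,-0.11,0.069,0,-0.006],[-1,-0.111,0.069,0,-0.006],[-1,0,0,0,0],[-1,0,0,0,0]])

```text
time_s: 41.08
ee_pos: [0.4274, 0.2942, 0.1156]
eef_rot: [-0.706, 0.039, -0.039, 0.706]
force: [-0.2, -0.2, -1.1]
width: 0.315
```

```bash
cat > box.py <<'E'
from h import *
st(); im,d,W=snap("wrist","w_box.png"); q=W.reshape(-1,3)
ey=np.array([.1115,.9938]);ex=np.array([.9938,-.1115]); r=(q[:,:2]-[.4262,.2943]); a,b=r@ex*1000,r@ey*1000
m=(abs(a)<48)&(abs(b)<88)&(q[:,2]>.030)&(q[:,2]<.042)
for y in range(-80,81,10):
  k=m&(abs(b-y)<5)
  if k.sum()>20: print(y,k.sum(),"a",np.round(np.percentile(a[k],[2,98]),1),"z",np.round(np.median(q[k,2])*1000,1))
E
python3 box.py
```

```text
t 41.08 tcp [427.4 294.2 115.6] jaw -6.3 down [ 0.001  0.    -1.   ] F [-0.2 -0.2 -1.1] w 29.6 q6 [0.53 0.64]
30 397 a [-15.7  12.6] z 35.6
40 719 a [-16.   12.9] z 35.6
50 745 a [-15.9  12.8] z 35.6
60 772 a [-15.6  13.3] z 35.6
70 760 a [-15.7  12.7] z 35.5
```

Request:
step_arm(steps=[[-1,-0.003,0,-0.12,0],[-1,0,0,-0.1,0],[-1,0,0,-0.06,0],[-1,0,0,-0.025,0],[-1,0,0,-0.012,0],[-1,0,0,0,0],[-1,0,0,0,0]])

```text
time_s: 42.0
ee_pos: [0.4262, 0.2944, 0.0203]
eef_rot: [-0.706, 0.039, -0.039, 0.706]
force: [-0.2, -0.2, -1.9]
width: 0.319
```

Request:
step_arm(steps=[[-0.1,0,0,0,0],[-0.1,0,0,0,0],[-0.1,0,0,0,0],[-0.1,0,0,0.06,0],[-0.1,0,0,0.13,0],[-0.1,0,0,0.13,0],[0,0.094,-0.081,0,0.005],[0,0.094,-0.081,0,0.005],[0,0.094,-0.081,0,0.005],[0,0.094,-0.081,0,0.005],[0,0.094,-0.081,0,0.004],[0,0.094,-0.081,0,0.004],[0,0.097,-0.081,0,0.004],[0,0,0,0,0],[0,0,0,0,0]])

```text
time_s: 43.88
ee_pos: [0.6237, 0.1245, 0.1155]
eef_rot: [-0.707, 0.004, -0.003, 0.707]
force: [-0.2, -0.8, 0.3]
width: 0.501
```

```bash
python3 out.py
```

```text
t 43.88 tcp [623.7 124.5 115.5] jaw -0.6 down [-0.001  0.    -1.   ] F [-0.2 -0.8  0.3] w 47.1 q6 [0.14 0.15]
0.1 88 [609.1 636.5];0.11 614 [608.  636.7];0.12 620 [608.3 636.9];0.13 658 [608.4 637.5];0.14 674 [608.3 637.4];0.15 297 [608.7 636.8];
y [0.10345311 0.14819039]
```

Request:
step_arm(steps=[[0,0.001,0,-0.15,0],[0,0,0,-0.1,0],[0,0,0,-0.05,0],[0,0,0,-0.02,0],[0,0,0,0,0],[-1,0,0,0,0],[-1,0,0,0,0],[-1,0,0,0,0],[-1,0,0,0,0],[-1,0,0,0.06,0],[-1,0,0,0.12,0],[-1,0,0,0.14,0],[-1,-0.11,0.066,0,-0.005],[-1,-0.113,0.067,0,-0.005],[-1,-0.113,0.067,0,-0.005],[-1,-0.113,0.067,0,-0.005],[-1,-0.113,0.067,0,-0.006],[-1,-0.115,0.067,0,-0.006],[-1,0,0,0,0],[-1,0,0,0,0]])

```text
time_s: 46.42
ee_pos: [0.422, 0.2444, 0.1165]
eef_rot: [-0.706, 0.039, -0.039, 0.706]
force: [-0.2, 0.8, -0.1]
width: 0.318
```

```bash
python3 box.py
```

```text
t 46.42 tcp [422.  244.4 116.5] jaw -6.3 down [ 0.001  0.    -1.   ] F [-0.2  0.8 -0.1] w 29.9 q6 [0.45 0.56]
-20 366 a [-15.2  12.9] z 35.6
-10 724 a [-15.7  13.1] z 35.5
0 736 a [-15.8  13.1] z 35.7
10 790 a [-15.2  13.1] z 35.6
20 771 a [-15.5  13. ] z 35.5
30 456 a [-15.4  12.8] z 35.5
40 873 a [-15.8  12.7] z 35.6
50 867 a [-15.7  12.8] z 35.5
60 927 a [-15.6  12.9] z 35.6
70 864 a [-15.4  12.8] z 35.5
```

Request:
step_arm(steps=[[-1,-0.003,0,-0.12,0],[-1,0,0,-0.1,0],[-1,0,0,-0.06,0],[-1,0,0,-0.025,0],[-1,0,0,-0.015,0],[-1,0,0,0,0],[-1,0,0,0,0]])

```text
time_s: 47.35
ee_pos: [0.421, 0.2445, 0.0203]
eef_rot: [-0.706, 0.039, -0.04, 0.706]
force: [0.4, -0.1, 0.6]
width: 0.316
```

Request:
step_arm(steps=[[-0.1,0,0,0,0],[-0.1,0,0,0,0],[-0.1,0,0,0,0],[-0.1,0,0,0.06,0],[-0.1,0,0,0.13,0],[-0.1,0,0,0.13,0],[-0.1,0.019,-0.1,0,-0.007],[-0.1,0.019,-0.1,0,-0.007],[-0.1,0.019,-0.1,0,-0.007],[-0.1,0.019,-0.1,0,-0.008],[-0.1,0.018,-0.093,0,-0.008],[-0.1,0,0,0,0],[-0.1,0,0,0,0]])

```text
time_s: 48.98
ee_pos: [0.4486, 0.097, 0.1157]
eef_rot: [-0.703, 0.08, -0.08, 0.703]
force: [-0.0, 0.6, -0.4]
width: 0.446
```

```bash
cat > cov.py <<'E'
from h import *
st(); im,d,W=snap("wrist","w_cov.png"); q=W.reshape(-1,3); s=bot.get_state()["ee_pos"]
for n,a,b,r in (("rib",.025,.034,.05),("plate",.004,.0095,.075)):
  k=q[(q[:,2]>a)&(q[:,2]<b)&(np.hypot(q[:,0]-s[0],q[:,1]-s[1])<r)]
  if len(k)>20:
    c,z,g=cv2.minAreaRect((k[:,:2]*1000).astype(np.float32)); print(n,np.round(c,1),np.round(z,1),round(g,1),len(k),"off",np.round(np.array(c)-s[:2]*1000,1))
E
python3 cov.py; python3 - <<'E'
from h import *
im,d,W=snap("top","t14.png"); np.savez("t14.npz",W=W,im=im)
for n,*a in [("cov1rib",230,310,245,325,.022,.036),("cov2rib",300,360,240,315,.022,.036),("box props",150,225,265,320,.03,.04),("bar",345,436,238,272,.015,.026)]: blob(W,*a,n)
E
```

```text
t 48.98 tcp [448.6  97.  115.7] jaw -13.0 down [-0.  0. -1.] F [-0.   0.6 -0.4] w 42.0 q6 [0.13 0.36]
rib [447.9  98.1] [39.9 13.7] 77.4 1154 off [-0.6  0.9]
plate [448.   97.8] [80.4 92.1] 77.8 11592 off [-0.6  0.6]
cov1rib few 0
cov2rib c [465.6 -34.6] s [38.8 13.6] yaw -89.4 med [465.5 -33.5  30.1] z95 34.2 109
box props c [427.3 294.8] s [147.1 112.3] yaw 83.6 med [426.8 293.3  35.6] z95 39.3 740
bar c [ 509.2 -176.6] s [130.7  28.5] yaw -86.5 med [ 506.6 -162.1   20.9] z95 24.8 506
```

Request:
step_arm(steps=[[-0.1,0,0,-0.15,0],[-0.1,0,0,-0.12,0],[-0.1,0,0,-0.06,0],[-0.1,0,0,-0.024,0],[-0.1,0,0,0,0],[-0.1,0,0,0,0],[-1,0,0,0,0],[-1,0,0,0,0],[-1,0,0,0,0],[-1,0,0,0,0],[-1,0,0,0,0],[-1,0,0,0.05,0],[-1,0,0,0.14,0],[-1,0,0,0.16,0],[-1,0,0,0,0],[-1,0,0,0,0]], newtons=30)

```text
time_s: 51.08
ee_pos: [0.4484, 0.0965, 0.1145]
eef_rot: [0.703, -0.08, 0.08, -0.703]
force: [0.1, -0.6, -1.0]
width: 0.145
```

```bash
cat > held.py <<'E'
from h import *
st(); im,d,W=snap("wrist","w_held.png"); s,R,a=jaw(); T=((W-s["ee_pos"])@R).reshape(-1,3)*1000
k=T[(abs(T[:,0])<60)&(abs(T[:,2])<60)&(T[:,1]>-4)&(T[:,1]<12)]  # plate top, y = down
print("plate below tip",np.median(k[:,1]),"fit",np.round(np.linalg.lstsq(np.c_[k[:,[0,2]],np.ones(len(k))],k[:,1],rcond=None)[0],3)); print(np.round(cv2.minAreaRect(k[:,[0,2]].astype(np.float32))[0:2],1))
E
python3 held.py
```

```text
t 51.08 tcp [448.4  96.5 114.5] jaw -13.0 down [-0.  0. -1.] F [ 0.1 -0.6 -1. ] w 13.6 q6 [0.13 0.36]
plate below tip 3.396952259924691 fit [-1.000e-03  4.000e-03  3.332e+00]
[[-1.   1.3]
 [92.5 80.5]]
```

Request:
step_arm(steps=[[-1,-0.018,0.1,0,0.007],[-1,-0.018,0.1,0,0.007],[-1,-0.018,0.1,0,0.007],[-1,-0.018,0.1,0,0.008],[-1,-0.019,0.11,0,0.008],[-1,0,0,0,0],[-1,0,0,0,0]])

```text
time_s: 52.0
ee_pos: [0.4211, 0.2489, 0.1138]
eef_rot: [0.706, -0.04, 0.039, -0.706]
force: [1.1, -0.2, -0.2]
width: 0.146
```

```bash
python3 held.py
```

```text
t 52.0 tcp [421.1 248.9 113.8] jaw -6.4 down [-0.001 -0.001 -1.   ] F [ 1.1 -0.2 -0.2] w 13.7 q6 [0.46 0.57]
plate below tip 4.198335336141144 fit [1.000e-03 5.000e-03 4.113e+00]
[[-1.3  1.6]
 [92.3 80.4]]
```

Descend to TCP z ≈ 46.5.

Request:
step_arm(steps=[[-1,0,0.001,-0.1,0],[-1,0,0,-0.07,0],[-1,0,0,-0.035,0],[-1,0,0,-0.016,0],[-1,0,0,0,0],[-1,0,0,0,0]])

```text
time_s: 52.8
ee_pos: [0.4217, 0.25, 0.0489]
eef_rot: [-0.706, 0.039, -0.039, 0.706]
force: [-0.6, -0.0, -0.4]
width: 0.148
```

Request:
step_arm(steps=[[-1,0,0,-0.008,0],[-1,0,0,0,0],[-1,0,0,0,0],[-0.3,0,0,0,0],[-0.3,0,0,0,0],[-0.3,0,0,0.05,0],[-0.3,0,0,0.1,0],[-0.3,0,0,0.08,0],[-0.3,0.018,-0.118,0,0.004],[-0.3,0.018,-0.118,0,0.004],[-0.3,0.018,-0.118,0,0.004],[-0.3,0.018,-0.118,0,0.004],[-0.1,0.018,-0.118,0,0.004],[-0.1,0.018,-0.118,0,0.004],[-0.1,0.018,-0.118,0,0.005],[-0.1,0.017,-0.12,0,0.005],[-0.1,0,0,0,0],[-0.1,0,0,0,0]])

```text
time_s: 55.05
ee_pos: [0.4643, -0.0336, 0.1154]
eef_rot: [-0.707, 0.001, -0.002, 0.707]
force: [0.5, 0.2, -1.0]
width: 0.449
```

```bash
python3 cov.py;  cat > fin.py <<'E'
from h import *
im,d,W=snap("top","t15.png")
q=W[240:340,125:245].reshape(-1,3); ey=np.array([.1115,.9938]);ex=np.array([.9938,-.1115]); r=(q[:,:2]-[.4272,.2936]); a,b=r@ex*1000,r@ey*1000
for lo,hi,n in ((.036,.048,"plates"),(.058,.072,"ribs")):
  for s in (-1,1):
    k=(abs(a)<50)&(abs(b)<88)&(q[:,2]>lo)&(q[:,2]<hi)&(b*s>0)
    if k.sum()>20: 
      A=np.c_[a[k],b[k],np.ones(k.sum())]; print(n,s,k.sum(),np.round([np.median(a[k]),np.median(b[k]),np.median(q[k,2])*1000],1),"slope",np.round(np.linalg.lstsq(A,q[k,2]*1000,rcond=None)[0][:2],3), "a",np.round(np.percentile(a[k],[2,98])),"b",np.round(np.percentile(b[k],[2,98])))
blob(W,345,436,238,272,.015,.026,"bar");blob(W,345,436,238,272,.06,.09,"handle");blob(W,345,436,238,272,.0005,.006,"mat")
blob(W,120,170,185,230,.02,.11,"vase")
E
python3 fin.py
```

```text
t 55.05 tcp [464.3 -33.6 115.4] jaw -0.2 down [ 0.001  0.    -1.   ] F [ 0.5  0.2 -1. ] w 42.2 q6 [-0.15 -0.15]
rib [464. -33.] [14.  39.8] 1.5 1158 off [-0.3  0.4]
plate [464.3 -48.6] [ 92.  111.1] 1.5 11561 off [  0.  -15.3]
plates -1 1243 [  2.6 -49.1  42. ] slope [-0.002 -0.009] a [-41.  48.] b [-86.  -8.]
plates 1 179 [ 0.5 40.1 38.1] slope [0.001 0.002] a [-13.  14.] b [ 1. 71.]
ribs -1 116 [  3.2 -52.8  65.5] slope [-0.091  0.026] a [-3. 10.] b [-72. -34.]
bar c [ 509.7 -184. ] s [116.4  28.2] yaw -86.6 med [ 508.  -168.8   21. ] z95 25.0 434
handle c [ 511.9 -222.9] s [41.1 20.1] yaw -88.5 med [ 511.4 -222.1   80.1] z95 84.9 179
mat c [ 510.8 -175.8] s [208.9  77. ] yaw 89.7 med [ 525.4 -199.2    2.9] z95 5.6 961
vase c [615.  377.8] s [74.8 71.4] yaw -32.2 med [610.7 370.2  76.6] z95 101.5 914
```

Request:
step_arm(steps=[[-0.1,0,0.001,-0.15,0.009],[-0.1,0,0,-0.12,0],[-0.1,0,0,-0.06,0],[-0.1,0,0,-0.023,0],[-0.1,0,0,0,0],[-0.1,0,0,0,0],[-1,0,0,0,0],[-1,0,0,0,0],[-1,0,0,0,0],[-1,0,0,0,0],[-1,0,0,0,0],[-1,0,0,0.05,0],[-1,0,0,0.14,0],[-1,0,0,0.18,0],[-1,0,0,0,0],[-1,0,0,0,0]])

```text
time_s: 57.15
ee_pos: [0.4639, -0.0336, 0.1198]
eef_rot: [-0.707, -0.009, 0.009, 0.707]
force: [-0.3, -0.3, -0.1]
width: 0.145
```

```bash
python3 held.py
```

```text
t 57.15 tcp [463.9 -33.6 119.8] jaw 1.4 down [-0.  0. -1.] F [-0.3 -0.3 -0.1] w 13.6 q6 [-0.15 -0.18]
plate below tip 2.7835914329887363 fit [-1.000e-03  6.000e-03  2.721e+00]
[[-0.6  0.6]
 [92.4 80.2]]
```

Request:
step_arm(steps=[[-1,-0.01,0.112,0,-0.004],[-1,-0.01,0.112,0,-0.004],[-1,-0.01,0.112,0,-0.004],[-1,-0.01,0.112,0,-0.004],[-1,-0.01,0.112,0,-0.004],[-1,-0.01,0.113,0,-0.004],[-1,-0.01,0.113,0,-0.004],[-1,-0.01,0.113,0,-0.004],[-1,-0.01,0.113,0,-0.004],[-1,-0.01,0.113,0,-0.004],[-1,-0.009,0.114,0,-0.003],[-1,0,0,0,0],[-1,0,0,0,0]])

```text
time_s: 58.82
ee_pos: [0.4312, 0.3374, 0.1188]
eef_rot: [0.707, -0.04, 0.038, -0.706]
force: [-0.0, -0.3, -0.6]
width: 0.145
```

```bash
python3 held.py; python3 -c "
import cv2;cv2.imwrite('pics/wh.png',cv2.imread('pics/w_held.png'))"
```

```text
t 58.83 tcp [431.2 337.4 118.8] jaw -6.3 down [-0.002 -0.001 -1.   ] F [-0.  -0.3 -0.6] w 13.7 q6 [0.6  0.71]
plate below tip 3.7247897063325355 fit [1.000e-03 6.000e-03 3.644e+00]
[[-1.3  0.6]
 [92.4 80.3]]
```

View pics/wh.png

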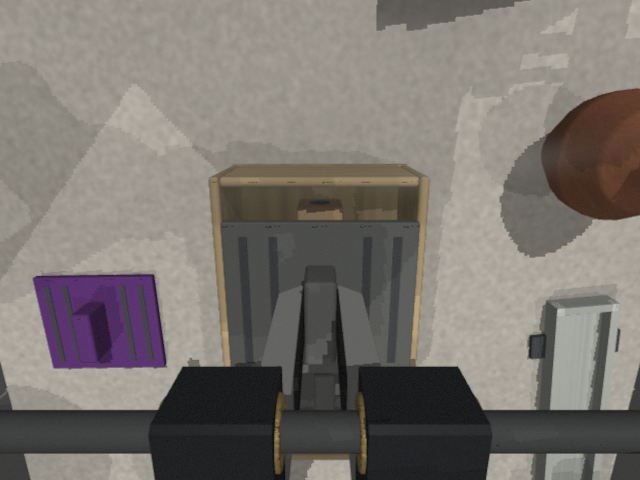

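The cover is level and centred over the box, with plate edges at (222..420) inside the walls at (215..425). Lowering.

Request:
step_arm(steps=[[-1,0,0.001,-0.1,0],[-1,0,0,-0.08,0],[-1,0,0,-0.04,0],[-1,0,0,-0.015,0],[-1,0,0,0,0],[-1,0,0,-0.003,0],[-1,0,0,0,0]])

```text
time_s: 59.75
ee_pos: [0.4317, 0.3385, 0.049]
eef_rot: [-0.706, 0.039, -0.039, 0.706]
force: [-0.1, 0.2, -1.3]
width: 0.148
```

Request:
step_arm(steps=[[-1,0,0,-0.009,0],[-1,0,0,0,0],[-1,0,0,0,0],[-0.3,0,0,0,0],[-0.3,0,0,0,0],[-0.3,0,0,0.05,0],[-0.3,0,0,0.13,0],[-0.3,0,0,0.16,0],[-0.3,0,-0.15,0.1,0],[-0.3,0,-0.18,0,0],[-0.3,0,-0.18,0,0],[-0.3,0,-0.18,0,0],[-0.3,0,0,0,0],[-0.3,0,0,0,0]])

```text
time_s: 61.5
ee_pos: [0.4318, 0.1317, 0.1786]
eef_rot: [-0.706, 0.039, -0.04, 0.706]
force: [0.8, 0.3, -1.3]
width: 0.349
```

```bash
python3 fin.py; python3 - <<'E'
import cv2
im=cv2.imread('pics/t15.png')[180:340,120:520]
cv2.imwrite('pics/c15.png',cv2.resize(im,None,fx=2,fy=2,interpolation=cv2.INTER_CUBIC))
E
```

```text
plates -1 97 [-32.1 -16.2  40.9] slope [-0.107  0.009] a [-42.  11.] b [-87.  -1.]
plates 1 1289 [ 0.3 42.1 42. ] slope [0.002 0.002] a [-43.  45.] b [ 4. 82.]
ribs 1 116 [ 1.  42.9 65.4] slope [0.012 0.019] a [-6.  7.] b [24. 62.]
bar c [ 509.3 -176.3] s [130.3  28.3] yaw -86.3 med [ 507.8 -161.7   20.5] z95 25.0 495
handle c [ 512.1 -222.5] s [39.7 19.9] yaw -86.8 med [ 512.1 -221.6   80.1] z95 85.4 178
mat c [ 510.8 -175.9] s [209.9  77. ] yaw 89.6 med [ 512.  -165.2    2.8] z95 5.5 1258
vase c [614.6 378.7] s [74.8 72.9] yaw -43.0 med [610.9 370.1  77.1] z95 101.8 914
```

View pics/c15.png

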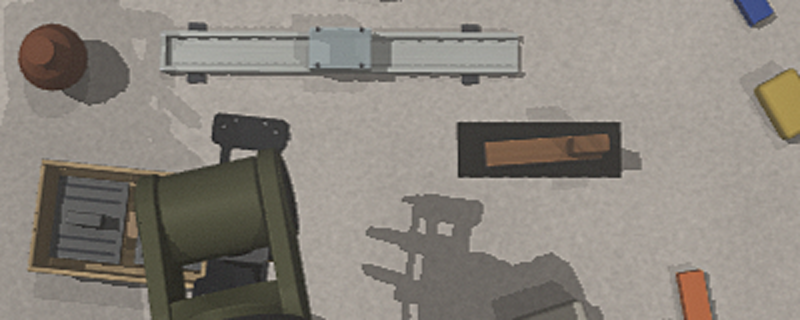

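The far cover is in the box and level, but the arm hides the near one. I'll move the arm away and check.

Request:
step_arm(steps=[[0,0,-0.18,0,0],[0,0,-0.18,0,0],[0,0,-0.18,0,0],[0,0,-0.18,0,0],[0,0,-0.18,0,0],[0,0,0,0,0],[0,0,0,0,0]])

```text
time_s: 62.42
ee_pos: [0.4319, -0.1376, 0.1778]
eef_rot: [-0.706, 0.039, -0.039, 0.706]
force: [-0.6, 0.9, -1.0]
width: 0.498
```

```bash
python3 fin.py; python3 - <<'E'
import cv2
im=cv2.imread('pics/t15.png')[180:340,120:520]
cv2.imwrite('pics/c16.png',cv2.resize(im,None,fx=2,fy=2,interpolation=cv2.INTER_CUBIC))
E
```

```text
plates -1 1245 [  2.4 -49.3  42. ] slope [-0.001 -0.01 ] a [-41.  48.] b [-86.  -6.]
plates 1 1288 [ 2.2 42.1 41.9] slope [ 0.001 -0.002] a [-43.  45.] b [ 4. 82.]
ribs -1 117 [  3.2 -52.8  65.8] slope [ 0.016 -0.007] a [-3. 10.] b [-72. -33.]
ribs 1 115 [ 0.8 42.8 65.2] slope [0.006 0.009] a [-6.  7.] b [24. 63.]
bar c [ 509.2 -176.3] s [129.9  27. ] yaw -87.0 med [ 506.2 -137.1   21. ] z95 24.6 145
handle c [ 512.2 -222.6] s [38.9 20.4] yaw -87.8 med [ 510.3 -226.2   80.2] z95 84.9 142
mat c [ 510.8 -175.9] s [209.6  77. ] yaw 89.7 med [ 514.9 -118.     2.9] z95 5.5 749
vase c [615.  377.7] s [74.9 72. ] yaw -29.0 med [610.6 370.2  76.9] z95 102.0 907
```

View pics/c16.png

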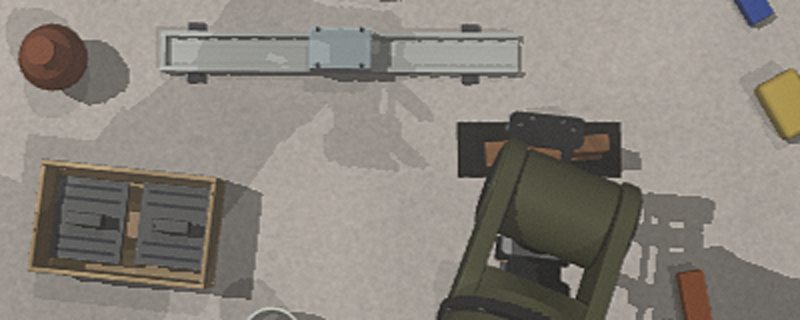

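Both grey covers are side by side in the box, handle up, at crop (95,220) and (175,225). The stick lies along its mat and the vase is in place. Handing in.

```bash
python3 -c "
from plant import bot
print(bot.finish_job())"
```

```text
the job is handed in; nothing more can be done
None
```

I finished every stage and handed the job in at about 62 s of robot time. `finish_job` gives no verdict, so what follows rests on my own camera checks.

- **Gauge:** I laid all three props end to end in the inlet and fed them through with the stick held by its handle. In the outlet the row spanned y 0.100–0.236 m, about 10 mm clear of the cover (its edge is near 0.090 m).
- **Stick:** It is back on its mat, handle up, within about 2 mm of where it started.
- **Box:** The props lay flat, tops about 35.6 mm above the table. I measured two of them directly. The third was set down last and only checked from above together with the other two. Both covers rest on the props at plate-top height 42 mm, level within about 1°. The rib tops are about 65–66 mm up, below the 70 mm rim.
- **Vase:** It did not move, within measurement error.

**Disagreements:**
- The wrist and top cameras differed by about 2 mm, which I allowed for.
- The cover nearer the gauge's tunnel read about 8 mm further along the box's length (rib at -53 mm) than where I set it down (-45 mm). I could not tell whether it moved or the reading is off. It is still level and inside the ±75 mm limit.

I saw no sign of the grip slackening or of a cover being knocked out on the table.

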